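Pack the loan tool case and book it out with the bar scanner

ROBOT

A 6-joint arm with a two-finger parallel gripper is mounted at the origin on the work surface. World frame = base frame: x ahead of the robot, y to its left, z up, the work surface at z = 0. Lengths are in m, angles in rad, forces in N, time in s.
With the tool pointing down it reaches from about 0.375 to 0.975 m from the base axis. Payload 3.8 kg.
Tool frame: the origin (TCP) lies at the very end of the fingers, on their centre line; the grasp point (between the pads) lies 19 mm behind it; z points along the fingers, y is the line along which they close (so a half turn about z gives the same grasp; the last joint's range is limited). The gripper opens to 85 mm and grips with 20 to 120 N. Pads are 22 mm wide; open, the fingers measure 114 mm over their backs; the gripper's body (76 mm by 85 mm) begins 54 mm behind the grasp point. The pads swing forward as they close: fully open they stand 13 mm farther back than shut.
Start: joints at [-1.236, 0.264, 1.604, -0, 1.274, -0.037], TCP at [0.245, -0.629, 0.197] pointing down, gripper open.
Joint ranges: [-2.63, 2.63], [-0.94, 2.18], [0.31, 2.57], [-1.31, 4.45], [0, 2.66], [-2.55, 2.55]. Speed limits (rad/s): [2.57, 2.57, 3.14, 3.14, 3.14, 3.14].

INTERFACE

Orientations are given as a rotation vector (axis times angle).
In Python, from plant import * gives the robot as it stands. Calls block until the motion is done:
- reach(position, orientation): joint-space move of the TCP to a pose.
- move_l(position, rot=None, vel=0.15, max_force=None): straight line of the TCP; rot=None keeps the orientation; vel is the mean speed in m/s. With max_force (N) it stops when the force on the tool has changed by that much, and returns True; else False.
- move_j(angles): joint-space move.
- grip(opening, grip_force=None): opening from 0.0 (shut) to 1.0 (fully open); grip_force is the grip in N (None keeps the last); returns when the fingers have stopped.
- sleep(seconds).
- ik(position, orientation): joint angles nearest the present ones, or None.
- grab_frame(name): name is "side" or "top" or "wrist"; returns a dict with "pixels" (384x512x3 uint8, blue, green, red), "depth" (384x512 float32, m along the optical axis (not along the pixel's ray), 0 where there is no reading), "intrinsics" (3x3 intrinsics, pixels), "extrinsics" (4x4, takes a point from world to camera coordinates). Camera axes: x right, y down, z forward; pixel columns grow to the right and rows downward; lengths in m; the calibration is good to about 2 mm. A picture is of the moment at which its call begins.
A pose or a line that the arm cannot do raises IKError and nothing moves.
- sign_off(): hands the job in; it is judged then, once.
Readings, each from a call of its own:
- get_t(): time.
- get_joint_positions(): joint angles.
- get_qvel(): joint speeds.
- get_joint_torque(): joint torques, N m.
- get_position(): TCP position.
- get_tcp_rot(): TCP orientation.
- get_wrist_force(): force on the tool from outside, world axes, zero at the start.
- get_moment(): the same for the moment, N m.
- get_width(): opening from 0.0 (shut) to 1.0 (fully open).
- get_grasp_force(): force on a finger pad.
Only numpy, scipy, OpenCV 4.12 (cv2) and the standard library are available. Lean on these libraries where they do the work, as an engineer would, in place of code of your own. Each camera call takes 0.05 s, during which the arm holds its last target. There are 200 camera calls.

TASK

Pack the tool case for lending out: lay every loose hand tool on the bench into the open black case and push its lid down fully home. Then take the bar scanner from its pad, aim it at the label on the closed lid and hold it steady for a second, next do the same at the location card on the slanted stand, and lay the scanner back on its pad, leaving the mug, tray and notebook where they are.

Things in the scene. Friction and masses are not known exactly. Their poses are not given: they have to be found in the camera images.
- case: Lower half of a black hard-shell tool case, open-topped, fixed to the bench: outside 320 (x) x 200 (y) x 55 mm high, walls 6 mm, floor 6 mm thick with a grey liner. Origin: centre of its underside; x along its long side, y towards the hinge side, z up. The upper half adds 25 mm of inner height, so nothing inside may reach higher than 75 mm above the bench.
- lid (a joint): Hinge of the case's upper half (the lid), rad: 0 = shut edge to edge on the lower half, 2.1 = fully open, leaning back past upright; 1.57 = lid upright. It starts open at 1.7 to 1.95. The hinge is stiff: the lid stays at whatever angle it is left and needs about 5 N at its free edge to move; it must be pushed all the way down. The lid may be pushed with the closed fingertips on its outer face.
- lid_hinge (a point): Point on the hinge axis at the middle of the case's +y long edge, 55 mm above the bench; frame of the lid: x along the hinge, at lid angle 0 its -y runs from the hinge to the free edge (200 mm) and z points out of the lid's outer face. Opening turns the lid about its -x axis.
- lid_edge (a point): Middle of the lid's free edge on the outer face: 200 mm from the hinge axis along the lid's -y and 30 mm along its z (the lid is a shell 30 mm deep, 320 mm long along the hinge). Axes as lid_hinge.
- lid_label (a point): Centre of the white barcode label (80 x 50 mm) on the lid's outer face, 60 mm off the lid's middle towards +x and midway between hinge and free edge; its z axis is the label's outward normal. With the lid shut it faces straight up, 86 mm above the bench.
- stand: Fixed dark steel stand for the location card, base 90 x 100 mm, about 85 mm tall overall. Origin: centre of its underside; the card faces -x and up.
- card_label (a point): Centre of the white barcode label (60 x 45 mm) on the slanted white card (90 x 100 mm), 47 mm above the bench; its z axis is the outward normal, which points 45 degrees upward towards the stand's -x.
- pad: Flat grey charging pad of the scanner, fixed, 200 (x) x 80 (y) x 12 mm high, with no rim. Origin: centre of its underside.
- scanner: Grey bar-shaped hand scanner 160 (x) x 40 (y) x 34 mm (z), 180 g, lying on the pad. Origin: centre of its underside; x points towards the nose, z up. Grip it across its 40 mm width near the origin. Its nose underside is bevelled and holds the window.
- scanner_beam (a point): Centre of the scanner's window, at (66, 0, 14) mm in the scanner's frame. Its x axis is the line of sight: forward and 45 degrees downward when the scanner lies level. To read the flat lid label within 40 degrees of square-on the nose must therefore be dipped a little (say 15 to 25 degrees).
- level: Short aluminium spirit level 140 (x) x 24 (y) x 40 mm high with black ends. Origin: centre of its underside. May be absent.
- bitcase: Flat black box of drill bits 110 (x) x 44 (y) x 30 mm high. Origin: centre of its underside. May be absent.
- tape: Tape measure, black 75 (x) x 38 (y) x 58 mm high, standing. Origin: centre of its underside. May be absent.
- sander: Sanding block, cork with a wooden back, 115 (x) x 54 (y) x 34 mm high. Origin: centre of its underside. May be absent.
- mug: White mug, 80 mm across, 95 mm high, loose bystander. Origin: centre of its underside.
- tray: Shallow steel tray 100 x 150 x 25 mm, loose bystander. Origin: centre of its underside.
- notebook: Notebook with a pen on it, 90 x 140 x 10 mm, loose bystander. Origin: centre of its underside.

How it is judged:
On the way, in this order (a step that is already met when the one before it is completed fails the run):
1. every tool that is present lies inside the lower case half, at rest, the lid still open (x of level in the frame of case between -0.152 and 0.152 m and y of level in the frame of case between -0.092 and 0.092 m and z of level in the frame of case between 0 and 0.06 m and linear speed of each of level, bitcase, tape, sander below 0.03 m/s and x of bitcase in the frame of case between -0.152 and 0.152 m and y of bitcase in the frame of case between -0.092 and 0.092 m and z of bitcase in the frame of case between 0 and 0.06 m and x of tape in the frame of case between -0.152 and 0.152 m and y of tape in the frame of case between -0.092 and 0.092 m and z of tape in the frame of case between 0 and 0.06 m and x of sander in the frame of case between -0.152 and 0.152 m and y of sander in the frame of case between -0.092 and 0.092 m and z of sander in the frame of case between 0 and 0.06 m and value of joint lid above 0.3 rad), for 0.2 s.
2. the lid is shut fully home on the lower half, edge to edge (within 0.02 rad, 4 mm at the free edge) (value of joint lid below 0.02 rad), for 0.2 s.
3. the held scanner reads the shut lid's label for 1 s: window 80-180 mm off, line of sight within 15 mm of the label's centre and 40 degrees of square-on, steady (under 30 mm/s, 0.2 rad/s) (x of lid_label in the frame of scanner_beam between 0.08 and 0.18 m and y of lid_label in the frame of scanner_beam between -0.015 and 0.015 m and z of lid_label in the frame of scanner_beam between -0.015 and 0.015 m and angle between the x axis of scanner_beam and the z axis of lid_label, either way round below 0.7 rad and z of scanner_beam in the frame of lid_label above 0.04 m and linear speed of scanner below 0.03 m/s and angular speed of scanner below 0.2 rad/s and contact force between the fingers and scanner above 1 N and value of joint lid below 0.02 rad), for 1 s.
4. then, lid still shut, it reads the slanted location card's label from the front for 1 s with the same tolerances (x of card_label in the frame of scanner_beam between 0.08 and 0.18 m and y of card_label in the frame of scanner_beam between -0.015 and 0.015 m and z of card_label in the frame of scanner_beam between -0.015 and 0.015 m and angle between the x axis of scanner_beam and the z axis of card_label, either way round below 0.7 rad and z of scanner_beam in the frame of card_label above 0.04 m and linear speed of scanner below 0.03 m/s and angular speed of scanner below 0.2 rad/s and contact force between the fingers and scanner above 1 N and value of joint lid below 0.02 rad), for 1 s.
At the end, for the whole second after the job is handed in: Every tool present is at rest inside the case, the lid is shut fully home (within 0.02 rad), and the scanner lies released, flat and right side up on its pad: its middle within 30 mm along and 20 mm across of the pad's middle and its length along the pad within 15 degrees (nose either way) (x of level in the frame of case between -0.152 and 0.152 m and y of level in the frame of case between -0.092 and 0.092 m and z of level in the frame of case between 0 and 0.06 m and linear speed of each of level, bitcase, tape, sander below 0.03 m/s and x of bitcase in the frame of case between -0.152 and 0.152 m and y of bitcase in the frame of case between -0.092 and 0.092 m and z of bitcase in the frame of case between 0 and 0.06 m and x of tape in the frame of case between -0.152 and 0.152 m and y of tape in the frame of case between -0.092 and 0.092 m and z of tape in the frame of case between 0 and 0.06 m and x of sander in the frame of case between -0.152 and 0.152 m and y of sander in the frame of case between -0.092 and 0.092 m and z of sander in the frame of case between 0 and 0.06 m and value of joint lid below 0.02 rad and x of scanner in the frame of pad between -0.03 and 0.03 m and y of scanner in the frame of pad between -0.02 and 0.02 m and z of scanner in the frame of pad between 0.008 and 0.018 m and angle between the x axis of scanner and the x axis of pad, either way round below 0.26 rad and angle between scanner's own z axis and vertical below 0.12 rad and linear speed of scanner below 0.02 m/s); the robot touches nothing.
It fails at once if the mug, the tray or the notebook is shifted by more than 30 mm (distance of any of mug, tray, notebook from where it was at the start of the episode above 0.03 m).
It fails at once if the scanner is knocked or pressed against the case, its lid or the card stand with more than 10 N (contact force between scanner and case above 10 N or contact force between scanner and stand above 10 N).
Of level, bitcase, tape, sander only 2 to 4 are there at a start; the rules pass over those that are not, and their reading is None.
At some moment in a run one of level, bitcase, tape, sander may be knocked a few centimetres aside while the robot is not near it.
It also fails if it takes over 210 s, if anything falls off the work surface, if the arm or the gripper's body presses on something with over 40 N, if the wrist force passes 120 N, or if a joint passes its speed limit or range.

## Working session

There is one attempt and no reset: what is moved stays moved. The work goes in short steps, each a Python script; the robot and the scene stay as the last script left them, time stands still between calls to the robot, and variables do not carry over. Pictures are saved under pics/ and viewed, at most 14 in all, crops included, and the job is handed in when it is done.

```bash
ls; mkdir -p pics
python3 - <<'E'
from plant import *
import cv2, numpy as np
for n in ("top","side"):
    f=grab_frame(n); cv2.imwrite(f"pics/{n}0.png",f["pixels"]); np.savez(f"{n}0.npz",**f)
    E=f["extrinsics"]; print(n,f["intrinsics"].round(1).tolist(),(-E[:3,:3].T@E[:3,3]).round(3),E[:3,:3].round(3).tolist(),(f["depth"]>0).mean())
print(get_t())
E
```

```text
pics
top [[389.5, 0.0, 254.8], [0.0, 389.5, 190.2], [0.0, 0.0, 1.0]] [0.391 0.016 1.223] [[0.016, -1.0, 0.02], [-0.983, -0.02, -0.184], [0.184, -0.016, -0.983]] 0.9963124593098959
side [[378.6, 0.0, 255.1], [0.0, 378.6, 195.4], [0.0, 0.0, 1.0]] [1.249 0.033 1.037] [[-0.013, 1.0, 0.004], [0.833, 0.013, -0.554], [-0.554, -0.004, -0.833]] 0.9959564208984375
0.1
```

View pics/top0.png

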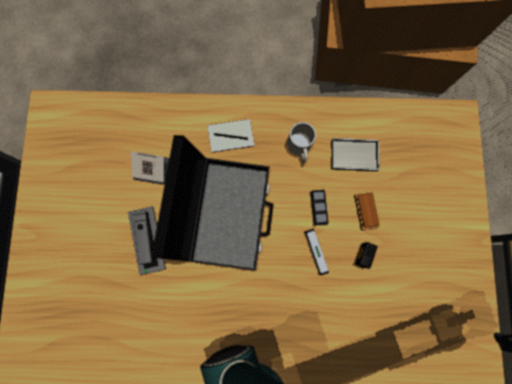

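View pics/side0.png

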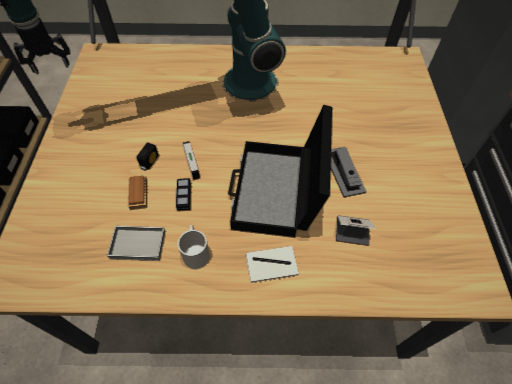

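The top view shows the case at about (232,213), with its hinge side to the left (+y). All four tools are there: level (316,251), bit case (319,207), sander (367,211) and tape (366,256). The pad with the scanner is at (147,240), the card stand at (148,167), and the mug, tray and notebook lie at the top. Next I'll make a metric ortho map from depth.

```bash
cat > h.py <<'E'
import numpy as np, cv2
def cloud(f):
    K,E,d=f["intrinsics"],f["extrinsics"],f["depth"]
    v,u=np.indices(d.shape); m=d>0
    P=np.stack([(u-K[0,2])/K[0,0]*d,(v-K[1,2])/K[1,1]*d,d],-1)
    return (P-E[:3,3])@E[:3,:3], m
def rect(pts):
    (c,(a,b),t)=cv2.minAreaRect((pts*1000).astype(np.float32))
    if a<b: a,b,t=b,a,t+90
    t=(t+90)%180-90
    return np.round(np.array(c)/1000,4),round(a),round(b),round(t,1)
E
python3 - <<'E'
from h import *
for n in ("top","side"):
    f=dict(np.load(n+"0.npz")); W,m=cloud(f)
    print(n,"table z",np.median(W[...,2][m&(abs(W[...,2])<.02)]))
    k=(m&(W[...,2]>.007)&(W[...,2]<.4)&(W[...,0]>.25)&(W[...,0]<.95)&(abs(W[...,1])<.65)).astype(np.uint8)
    N,L,S,C=cv2.connectedComponentsWithStats(k,connectivity=4)
    for i in range(1,N):
        if S[i,4]<60: continue
        P=W[L==i]; zt=np.percentile(P[:,2],97)
        T=P[P[:,2]>zt-.006]
        print(C[i].round(),S[i,4],"ztop",zt.round(3),"all",rect(P[:,:2]),"top",rect(T[:,:2]))
f=np.load("top0.npz")
cv2.imwrite("pics/crop.png",np.hstack([cv2.resize(f["pixels"][125:285,115:185],None,fx=3.5,fy=3.5,interpolation=2),cv2.resize(np.load("side0.npz")["pixels"][130:260,325:385],None,fx=4,fy=4.308,interpolation=2)[:560]]))
E
```

```text
top table z 0.0006658914423826055
[230. 135.] 1060 ztop 0.019 all (array([0.7994, 0.0793]), 140, 95, -79.6) top (array([0.7983, 0.0799]), 137, 91, -80.8)
[301. 139.] 613 ztop 0.097 all (array([ 0.7658, -0.139 ]), 106, 79, -18.9) top (array([ 0.7768, -0.1435]), 78, 78, 48.2)
[181. 207.] 8667 ztop 0.251 all (array([0.5469, 0.1644]), 451, 371, -86.5) top (array([0.558 , 0.2208]), 319, 31, -6.5)
[355. 154.] 423 ztop 0.028 all (array([ 0.7414, -0.3219]), 153, 102, 88.7) top (array([ 0.741 , -0.3229]), 150, 102, 88.5)
[234. 189.] 90 ztop 0.012 all (array([0.6234, 0.0563]), 69, 42, -14.1) top (array([0.6234, 0.0563]), 69, 42, -14.1)
[319. 207.] 543 ztop 0.035 all (array([ 0.5666, -0.2051]), 111, 47, 4.6) top (array([ 0.566 , -0.2039]), 108, 44, 3.7)
[366. 211.] 688 ztop 0.038 all (array([ 0.5589, -0.354 ]), 115, 55, 9.2) top (array([ 0.5588, -0.3534]), 103, 50, 9.0)
[233. 234.] 151 ztop 0.012 all (array([0.4856, 0.0592]), 91, 48, 58.4) top (array([0.4856, 0.0592]), 91, 48, 58.4)
[316. 252.] 457 ztop 0.044 all (array([ 0.4289, -0.1932]), 140, 25, 18.9) top (array([ 0.4291, -0.1934]), 140, 25
[... 661 characters left out ...]
ztop 0.039 all (array([ 0.5614, -0.3517]), 121, 53, 8.6) top (array([ 0.5621, -0.3524]), 103, 49, 9.9)
[183. 194.] 465 ztop 0.036 all (array([ 0.5698, -0.2031]), 112, 46, 5.3) top (array([ 0.5696, -0.2024]), 110, 45, 6.2)
[354. 229.] 822 ztop 0.079 all (array([0.6866, 0.3314]), 100, 91, 80.8) top (array([0.7091, 0.3285]), 99, 12, 81.0)
[194. 248.] 883 ztop 0.097 all (array([ 0.774 , -0.1487]), 101, 79, 40.8) top (array([ 0.7813, -0.1424]), 78, 77, -45.6)
[136. 243.] 607 ztop 0.029 all (array([ 0.7426, -0.3221]), 153, 104, 88.1) top (array([ 0.7438, -0.3227]), 151, 102, 88.5)
[272. 264.] 1398 ztop 0.02 all (array([0.8036, 0.0812]), 140, 96, -79.7) top (array([0.803 , 0.0819]), 138, 87, -77.7)
```

View pics/crop.png

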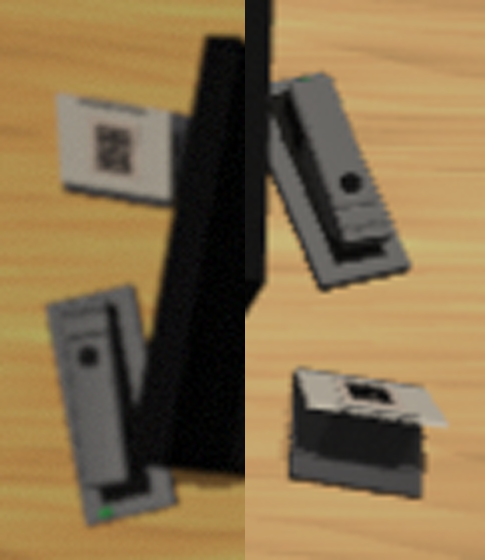

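The crop shows the scanner on its pad, with a button dot near its far (+x) end at crop (88,355). The card faces the robot, with its barcode at crop (113,150). Next I fit the case, check reach, and pick up the first tool.

```bash
cat >> h.py <<'E'
from scipy.spatial.transform import Rotation as Ro
# name: (length,width,height, TCP height above object's underside at grasp, case slot x,y)
TOOLS=dict(level=(140,24,40,.010,-.075,.047),bitcase=(110,44,30,.005,.08,-.045),
           tape=(75,38,58,.020,.08,.045),sander=(115,54,34,.006,-.075,-.042))
def down(yaw): # tool z down, tool x along yaw, closing (y) across it
    c,s=np.cos(yaw),np.sin(yaw)
    return Ro.from_matrix(np.array([[c,s,0],[s,-c,0],[0,0,-1.]]))
def find_tools(f,x0=.33,x1=.68,y0=-.52,y1=-.1):
    W,m=cloud(f); z=W[...,2]; out={}
    k=(m&(z>.009)&(z<.08)&(W[...,0]>x0)&(W[...,0]<x1)&(W[...,1]>y0)&(W[...,1]<y1)).astype(np.uint8)
    N,L,S,C=cv2.connectedComponentsWithStats(k,connectivity=4)
    for i in range(1,N):
        if S[i,4]<150: continue
        P=W[L==i]; zt=np.percentile(P[:,2],95); c,a,b,t=rect(P[P[:,2]>zt-.007][:,:2])
        n=min(TOOLS,key=lambda n:abs(a-TOOLS[n][0])+abs(b-TOOLS[n][1])+2*abs(zt*1000-4-TOOLS[n][2]))
        out[n]=(c,np.radians(t),a,b,round(zt,3))
    return out
E
python3 - <<'E'
from h import *
for n in ("top","side"):
    f=dict(np.load(n+"0.npz")); W,m=cloud(f); z=W[...,2]
    print(find_tools(f))
    yaw=np.radians(-6.7); R=np.array([[np.cos(yaw),-np.sin(yaw)],[np.sin(yaw),np.cos(yaw)]])
    k=m&(z>.048)&(z<.066)&(W[...,0]>.3)&(W[...,0]<.75)&(W[...,1]>-.1)&(W[...,1]<.14)
    P=W[k]; q=P[:,:2]@R
    x=np.percentile(q[:,0],[1,99]); 
    print("rim z",np.median(P[:,2]),"x",x,"ymin",np.percentile(q[:,1],[.5,2]))
    fr=q[(q[:,1]<np.percentile(q[:,1],1)+.008)&(q[:,0]>x[0]+.02)&(q[:,0]<x[1]-.02)]
    print("front slope deg",np.degrees(np.polyfit(fr[:,0],fr[:,1],1)[0]),fr[:,1].mean())
    for cx in (x.mean(),):
        c=np.array([cx,fr[:,1].mean()+.097]); print("case centre",R@c)
    # lid inner/outer planes & top edge
    k=m&(z>.08)&(z<.26)&(W[...,0]>.3)&(W[...,0]<.8)&(W[...,1]>.05)&(W[...,1]<.3)
    q=W[k][:,:2]@R; zz=z[k]
    for a in (.1,.15,.2,.24): 
        s=abs(zz-a)<.008; print(" lid z",a,np.percentile(q[s,1],[5,50,95]).round(3) if s.any() else None)
    print(" lid x range",np.percentile(q[:,0],[.5,99.5]))
    k=m&(z>.018)&(z<.09)&(W[...,0]>.62)&(W[...,0]<.76)&(W[...,1]>.26)&(W[...,1]<.42); P=W[k]
    s=P[(P[:,2]>.03)&(P[:,2]<.07)]; c=s.mean(0); nrm=np.linalg.svd(s-c)[2][2]; print("card plane",c.round(4),nrm.round(3)*np.sign(nrm[2]),len(s))
E
```

```text
{'bitcase': (array([ 0.5662, -0.205 ]), np.float64(0.10995574287564276), 110, 46, np.float64(0.034)), 'sander': (array([ 0.5588, -0.3534]), np.float64(0.15707963267948966), 103, 50, np.float64(0.038)), 'level': (array([ 0.4289, -0.1934]), np.float64(0.3368485456349056), 140, 25, np.float64(0.044)), 'tape': (array([ 0.4204, -0.3409]), np.float64(-0.36302848441482055), 73, 37, np.float64(0.062))}
rim z 0.054946945029047345 x [0.36820852 0.68776478] ymin [0.02877826 0.03068881]
front slope deg -0.014158455671938304 0.034874820637875996
case centre [0.53976678 0.06937361]
 lid z 0.1 [0.253 0.268 0.27 ]
 lid z 0.15 [0.258 0.277 0.279]
 lid z 0.2 [0.259 0.262 0.276]
 lid z 0.24 [0.27  0.293 0.299]
 lid x range [0.36966754 0.68749061]
card plane [0.6809 0.3302 0.0509] [-0.681  0.095  0.726] 499
{'level': (array([ 0.4306, -0.1917]), np.float64(0.33510321638291124), 144, 24, np.float64(0.045)), 'tape': (array([ 0.4246, -0.3398]), np.float64(-0.317649923862968), 73, 38, np.float64(0.064)), 'sander': (array([ 0.5624, -0.3528]), np.float64(0.17278759594743864), 103, 49, np.float64(0.038)), 'bitcase': (array([ 0.5697, -0.2026]), np.float64(0.10821041362364843), 111, 45, np.float64(0.035))}
rim z 0.05540175404368963 x [0.36948726 0.69149087] ymin [0.03152258 0.03283339]
front slope deg -0.03904633977902121 0.03698058287147525
case centre [0.54249779 0.07117303]
 lid z 0.1 [0.246 0.269 0.271]
 lid z 0.15 [0.255 0.278 0.28 ]
 lid z 0.2 [0.263 0.273 0.291]
 lid z 0.24 [0.271 0.295 0.301]
 lid x range [0.37174395 0.6919558 ]
card plane [0.697  0.3295 0.0509] [-0.31   0.049  0.949] 304
```

```bash
cat > r.py <<'E'
from plant import *
from h import *
CASE=np.array([.541,.0705]); CY=np.radians(-6.7)
CR=np.array([[np.cos(CY),-np.sin(CY)],[np.sin(CY),np.cos(CY)]])
def best(p,yaw):
    o=[]
    for y in (yaw,yaw+np.pi):
        r=down(y).as_rotvec(); q=ik(p,r)
        if q is not None: o.append((abs(q[5]),r))
    return min(o,key=lambda t:t[0])[1]
def measure():
    A=find_tools(grab_frame("top")); B=find_tools(grab_frame("side")); o={}
    for n in {*A,*B}:
        l=[d[n] for d in (A,B) if n in d]
        o[n]=(np.mean([c[0] for c in l],0),np.mean([c[1] for c in l]),[c[2:] for c in l])
    return o
def pick_place(n,c,yaw):
    L,Wd,H,g,sx,sy=TOOLS[n]; p=lambda xy,z:np.array([*xy,z])
    r=best(p(c,.15),yaw); grip(1.0)
    reach(p(c,.14),r); move_l(p(c,g),vel=.12)
    grip(0.0,40); w=get_width(); print(n,"width",w*85,"force",get_grasp_force())
    if w*85<Wd-12: grip(1.0); move_l(p(c,.16)); return False
    move_l(p(c,.17),vel=.2); print(" held",get_width()*85)
    t=CASE+CR@np.array([sx,sy]); r=best(p(t,.17),CY)
    reach(p(t,.17),r)
    hit=move_l(p(t,g+.006),vel=.1,max_force=6); print(" down",hit,get_position()[2]-g)
    grip(min(1,w+.13)); move_l(p(t,.17),vel=.2); print(" t",get_t()); return True
E
python3 - <<'E'
from r import *
m=measure(); print(m)
pick_place("level",m["level"][0],m["level"][1])
m=measure(); print(m)
f=grab_frame("top"); cv2.imwrite("pics/top1.png",f["pixels"])
E
```

```text
{'tape': (array([ 0.42275, -0.3402 ]), np.float64(-0.3490658503988659), [(72, 37, np.float64(0.063)), (70, 39, np.float64(0.063))]), 'sander': (array([ 0.561 , -0.3533]), np.float64(0.16929693744344998), [(104, 50, np.float64(0.038)), (105, 49, np.float64(0.038))]), 'bitcase': (array([ 0.568 , -0.2039]), np.float64(0.08639379797371932), [(109, 46, np.float64(0.035)), (110, 45, np.float64(0.035))]), 'level': (array([ 0.4301 , -0.19255]), np.float64(0.3307398932529254), [(140, 24, np.float64(0.044)), (144, 24, np.float64(0.045))])}
level width -0.09477322692868405 force 0.0
{'level': (array([ 0.4305, -0.1921]), np.float64(0.33510321638291124), [(145, 24, np.float64(0.045))]), 'tape': (array([ 0.445 , -0.2599]), np.float64(-0.007853981633974494), [(63, 24, np.float64(0.044)), (72, 37, np.float64(0.062))]), 'sander': (array([ 0.5635, -0.3527]), np.float64(0.1684242728174528), [(96, 50, np.float64(0.038)), (107, 49, np.float64(0.038))]), 'bitcase': (array([ 0.568  , -0.20345]), np.float64(0.09686577348568529), [(109, 44, np.float64(0.034)), (113, 45, np.float64(0.035))])}
```

View pics/top1.png

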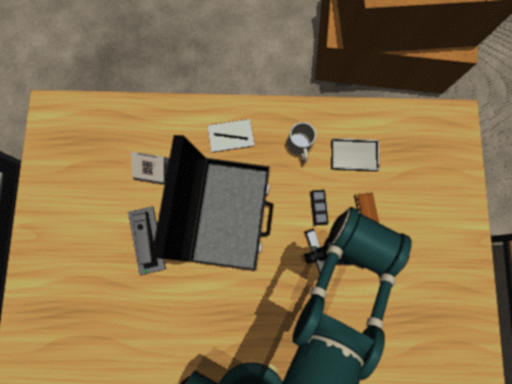

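The level hasn't moved (image ~(315,250)), so the fingers closed on nothing even though the gripper looks right above it. I'll check the tool pose.

Run:
```python
from r import *
p=get_position(); R=Ro.from_rotvec(get_tcp_rot()).as_matrix()
print(p,R.round(3).tolist(),get_width(),get_joint_positions(),get_t())
f=grab_frame("wrist"); cv2.imwrite("pics/w1.png",f["pixels"])
W,m=cloud(f); E=f["extrinsics"]; print("cam",-E[:3,:3].T@E[:3,3])
print(find_tools(f))
```

```text
[ 0.42927936 -0.1921211   0.15868932] [[0.946, 0.325, -0.002], [0.325, -0.946, 0.001], [-0.002, -0.002, -1.0]] 0.998541899136082 [-4.73783739e-01 -9.97161665e-02  2.06780807e+00  8.10611221e-06
  1.17595312e+00  7.66252067e-01] 6.2417
cam [ 0.50698167 -0.16602706  0.33641763]
{'bitcase': (array([ 0.5619, -0.3537]), np.float64(0.16406094968746698), 105, 51, np.float64(0.036)), 'level': (array([ 0.4321, -0.193 ]), np.float64(0.33510321638291124), 140, 24, np.float64(0.042)), 'tape': (array([ 0.4239, -0.3415]), np.float64(-0.3909537524467298), 74, 38, np.float64(0.061))}
```

View pics/w1.png

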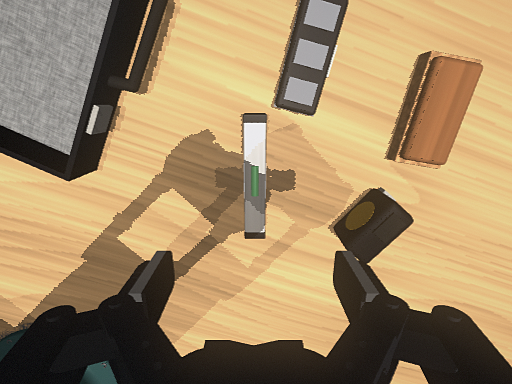

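The wrist view shows the level at (255,175), aligned between the open fingers at about (150,280) and (360,280), so laterally it's fine. I'll retry and log the heights.

Run:
```python
from r import *
c=np.array([.431,-.1925])
print(move_l([*c,.010],vel=.12),get_position(),get_width())
f=grab_frame("wrist"); cv2.imwrite("pics/w2.png",f["pixels"])
for o in (.6,.4,.3,.2):
    grip(o,40); print(o,get_width(),get_grasp_force(),get_position(),get_t())
```

```text
False [ 0.43178534 -0.19288704  0.01077885] 1.003106349696539
0.6 0.5967161770078885 0.0 [ 0.43105364 -0.1924988   0.01009486] 8.175
0.4 0.399020090431809 0.0 [ 0.43096386 -0.19248425  0.00995496] 8.4833
0.3 0.29914467016643 0.0 [ 0.43099326 -0.19250767  0.00999155] 8.7333
0.2 0.19784061593165764 0.0 [ 0.43098583 -0.19249147  0.00998689] 8.9833
```

View pics/w2.png

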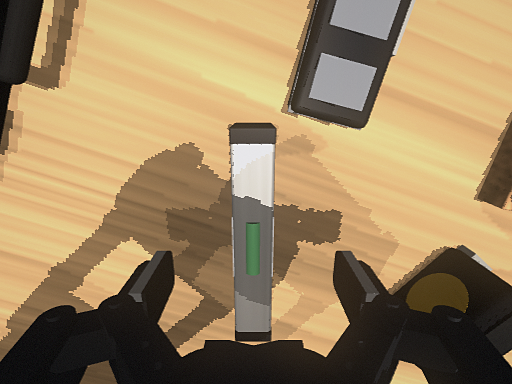

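The wrist view shows the level at (253,230) apparently below the fingertips at (165,260) and (345,260). It looks as if the real tips sit higher than the TCP reading. I'll check that with wrist depth, fingers shut.

Run:
```python
from r import *
def tips(tag):
    f=grab_frame("wrist"); W,m=cloud(f)
    R=Ro.from_rotvec(get_tcp_rot()).as_matrix(); T=(W-get_position())@R  # in tool frame
    k=m&(abs(T[...,0])<.03)&(abs(T[...,1])<.06)&(W[...,2]>.046)
    print(tag,"TCP z",get_position()[2],"pts",k.sum(),"tool z max/pcts",np.percentile(T[k][:,2],[5,50,95,100]).round(4),"x",np.percentile(T[k][:,0],[1,99]).round(3),"y",np.percentile(T[k][:,1],[1,99]).round(3))
    return f
move_l([.431,-.1925,.10]); grip(1.0); tips("open"); grip(0.0); f=tips("shut")
d=f["depth"]; print("row depths col 255:",[(r,float(d[r,255].round(3))) for r in range(180,384,12)])
```

```text
open TCP z 0.10002301246974693 pts 23449 tool z max/pcts [-0.1262 -0.1119 -0.0632 -0.0482] x [-0.008  0.02 ] y [-0.06   0.059]
shut TCP z 0.10000987219841259 pts 33101 tool z max/pcts [-0.1244 -0.1086 -0.0722 -0.0387] x [-0.008  0.02 ] y [-0.055  0.056]
row depths col 255: [(180, 0.24500000476837158), (192, 0.2460000067949295), (204, 0.24899999797344208), (216, 0.2540000081062317), (228, 0.2590000033378601), (240, 0.15199999511241913), (252, 0.14000000059604645), (264, 0.12999999523162842), (276, 0.12200000137090683), (288, 0.12399999797344208), (300, 0.12700000405311584), (312, 0.12999999523162842), (324, 0.34299999475479126), (336, 0.3499999940395355), (348, 0.08399999886751175), (360, 0.08100000023841858), (372, 0.07699999958276749)]
```

Shut, the real fingertips end about 38 mm behind the reported TCP. I'll confirm the offset by touching the bench lightly at a free spot.

Run:
```python
from r import *
r=best([.50,-.28,.1],0)
reach([.50,-.28,.1],r); print(get_position())
print(move_l([.50,-.28,0.0],vel=.1,max_force=4),get_position(),get_wrist_force())
print(move_l([.50,-.28,-.05],vel=.03,max_force=4),get_position(),get_wrist_force())
f=grab_frame("wrist"); W,m=cloud(f)
R=Ro.from_rotvec(get_tcp_rot()).as_matrix(); T=(W-get_position())@R
k=m&(abs(T[...,0])<.04)&(abs(T[...,1])<.03)&(T[...,2]>-.058)&(T[...,2]<-.0)&(W[...,2]>.004)
print(np.percentile(T[k],[2,50,98],axis=0).round(4).tolist())
cv2.imwrite("pics/w3.png",f["pixels"])
move_l([.50,-.28,.1]); print(get_t())
```

```text
[ 0.49988505 -0.280296    0.09946968]
False [ 0.5007466  -0.28047897  0.00083574] [-0.20431654  0.10453259  0.74114008]
True [ 0.49983173 -0.27989498 -0.03443075] [-0.91310417  1.20793343  5.58783853]
[[0.007, -0.0127, -0.0577], [0.0111, 0.0, -0.0502], [0.0122, 0.0132, -0.0397]]
15.1417
```

View pics/w3.png

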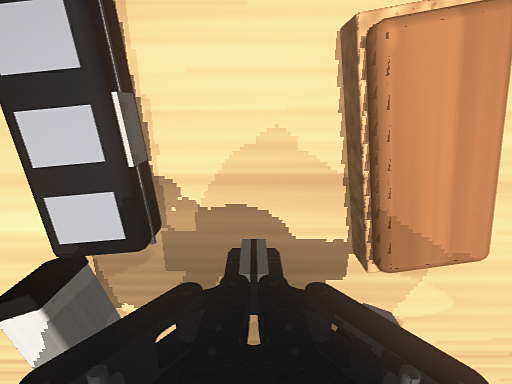

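The shut fingers touched the bench with the TCP reading -34 mm, and their front face is 11 mm ahead, so they're laterally centred. The reported TCP therefore lies about 34 mm beyond the real tips. I'll apply that offset along tool z everywhere.

```bash
cat >> r.py <<'E'
D=.034   # reported TCP lies this far beyond the true finger ends, along tool z (bench touch)
_reach,_move,_ik=reach,move_l,ik
def off(p,r): return np.asarray(p,float)+D*Ro.from_rotvec(r).as_matrix()[:,2]
def reach(p,r): _reach(off(p,r),r)
def ik(p,r): return _ik(off(p,r),r)
def move_l(p,rot=None,**k): return _move(off(p,get_tcp_rot() if rot is None else rot),rot,**k)
def tip(): return np.asarray(get_position())-D*Ro.from_rotvec(get_tcp_rot()).as_matrix()[:,2]
E
python3 - <<'E'
from r import *
move_l([.50,-.28,.12])
m=measure(); print(m)
f=find_tools(grab_frame("wrist")); print(f)
pick_place("bitcase",m["bitcase"][0],m["bitcase"][1])
E
```

```text
{'level': (array([ 0.4313, -0.1919]), np.float64(0.3368485456349056), [(141, 25, np.float64(0.045)), (146, 24, np.float64(0.045))]), 'sander': (array([ 0.562 , -0.3524]), np.float64(0.1780235837034216), [(106, 49, np.float64(0.038))]), 'bitcase': (array([ 0.5681, -0.204 ]), np.float64(0.07853981633974483), [(108, 45, np.float64(0.034)), (112, 44, np.float64(0.035))]), 'tape': (array([ 0.4405, -0.3456]), np.float64(1.424188669627373), [(39, 39, np.float64(0.063))])}
{'bitcase': (array([ 0.4555, -0.1849]), np.float64(0.33510321638291124), 92, 26, np.float64(0.042)), 'tape': (array([ 0.4396, -0.3471]), np.float64(-0.36302848441482055), 41, 37, np.float64(0.061))}
bitcase width 42.95283036394359 force 42.442688941955566
 held 42.70322326813928
 down True -0.027270986184703427
 t 24.4833
```

Run:
```python
from r import *
for n in ("level","sander"):
    m=measure(); c,y,s=m[n]; print(n,c,round(y,3),s)
    L,Wd=TOOLS[n][:2]
    if all(abs(q[0]-L)<16 and abs(q[1]-Wd)<10 for q in s): print(pick_place(n,c,y))
m=measure(); print(m.get("tape"),get_t())
cv2.imwrite("pics/top2.png",grab_frame("top")["pixels"])
```

```text
level [ 0.43035 -0.19245] 0.327 [(140, 25, np.float64(0.045)), (144, 24, np.float64(0.045))]
level width 23.70464644737526 force 40.28896450996399
 held 23.155115744105828
 down True -0.027647975096731232
 t 34.1417
TrueTraceback (most recent call last):
  File "<stdin>", line 3, in <module>
KeyError: 'sander'
```

Run:
```python
from r import *
m=measure(); print(m)
f=grab_frame("top"); print(find_tools(f),find_tools(grab_frame("side")))
cv2.imwrite("pics/top2.png",f["pixels"])
```

```text
{'tape': (array([ 0.46615, -0.34315]), np.float64(-0.2984513020910304), [(74, 38, np.float64(0.061)), (73, 37, np.float64(0.062))])}
{'tape': (array([ 0.4641, -0.3434]), np.float64(-0.2722713633111154), 73, 38, np.float64(0.061))} {'tape': (array([ 0.4693, -0.3419]), np.float64(-0.3141592653589793), 76, 38, np.float64(0.061))}
```

View pics/top2.png

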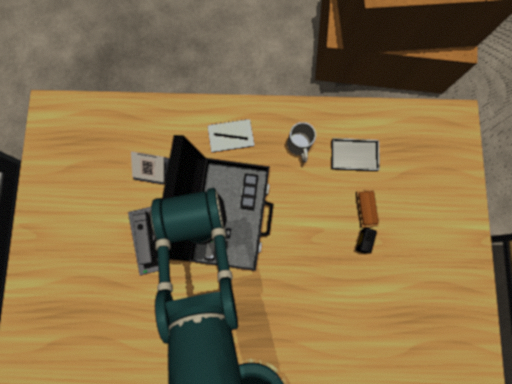

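The view shows the tape knocked up against the sander: tape at (366,241), sander at (367,208), so their blobs merge. I'll take the tape first, then the sander.

Run:
```python
from r import *
for n in ("tape","sander"):
    m=measure(); c,y,s=m[n]; print(n,c,round(y,3),s)
    L,Wd=TOOLS[n][:2]
    if all(abs(q[0]-L)<16 and abs(q[1]-Wd)<10 for q in s): print(pick_place(n,c,y))
move_l([.45,0,.25],vel=.3)
reach([.40,-.25,.25],best([.40,-.25,.25],0))
cv2.imwrite("pics/top3.png",cv2.resize(grab_frame("top")["pixels"][120:290,120:290],None,fx=3,fy=3))
print(measure(),get_t())
```

```text
tape [ 0.4659 -0.3421] -0.31 [(74, 37, np.float64(0.061)), (75, 38, np.float64(0.061))]
tape width 37.42611867447071 force 41.46442115306854
 held 37.123214516634725
 down True -0.02734310863194699
 t 44.4333
True
sander [ 0.5679  -0.35425] 0.096 [(103, 50, np.float64(0.038)), (106, 51, np.float64(0.038))]
sander width 52.944452699132825 force 43.35548222064972
 held 52.519673272827475
 down True -0.026926809562923926
 t 54.225
True
{} 56.9417
```

View pics/top3.png

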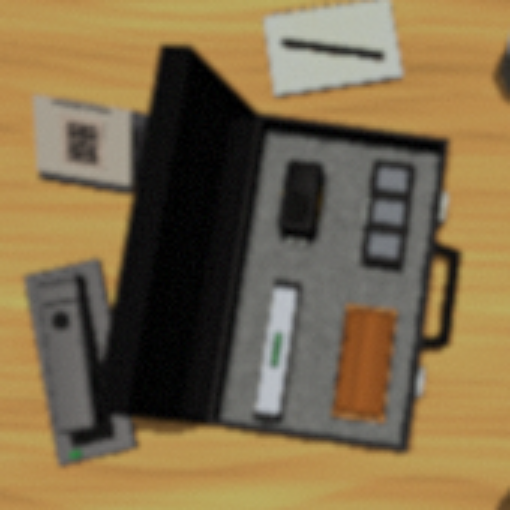

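All four tools lie flat inside the case, clear of its walls. Next is the lid: I'll plan the pushing arc and check it with IK.

```bash
cat >> r.py <<'E'
def tilt(phi,flip): # tool z = case (0,-sin phi,-cos phi); tool x = +-case x
    x=np.array([flip,0,0.]); z=np.array([0,-np.sin(phi),-np.cos(phi)])
    M=np.stack([x,np.cross(z,x),z],1); return (Ro.from_euler("z",CY)*Ro.from_matrix(M)).as_rotvec()
def lidp(th,r,c,xc): # point on/over the lid's outer face
    yz=np.array([.1-r*np.cos(th)+(.03+c)*np.sin(th), .055+r*np.sin(th)+(.03+c)*np.cos(th)])
    return np.array([*(CASE+CR@[xc,yz[0]]),yz[1]])
E
python3 - <<'E'
from r import *
for flip in (1,-1):
  for xc in (-.08,-.03,.03):
    for p0,p1 in ((60,15),(50,15),(40,15)):
      o=[]
      for th in np.linspace(1.75,0,8):
        q=ik(lidp(th,.175,.0,xc),tilt(np.radians(p1+(p0-p1)*th/1.75),flip)); o.append(None if q is None else np.round(q,2))
      print(flip,xc,p0,sum(v is None for v in o), o[0],o[4],o[-1])
E
```

```text
1 -0.08 60 0 [ 0.77  0.54  1.58 -0.61  1.89  2.54] [ 0.46  0.11  1.97 -0.5   1.44  2.31] [ 0.15  0.04  2.18 -0.3   1.02  2.01]
1 -0.08 50 0 [ 0.74  0.44  1.62 -0.54  1.78  2.51] [ 0.43  0.08  1.98 -0.45  1.4   2.26] [ 0.15  0.04  2.18 -0.3   1.02  2.01]
1 -0.08 40 0 [ 0.7   0.35  1.67 -0.46  1.67  2.47] [ 0.39  0.04  1.99 -0.4   1.36  2.21] [ 0.15  0.04  2.18 -0.3   1.02  2.01]
1 -0.03 60 0 [ 0.72  0.59  1.5  -0.65  1.89  2.49] [ 0.41  0.19  1.88 -0.51  1.43  2.27] [ 0.12  0.13  2.08 -0.3   1.02  1.98]
1 -0.03 50 0 [ 0.69  0.5   1.54 -0.57  1.78  2.46] [ 0.38  0.15  1.89 -0.46  1.39  2.22] [ 0.12  0.13  2.08 -0.3   1.02  1.98]
1 -0.03 40 0 [ 0.65  0.41  1.59 -0.48  1.66  2.42] [ 0.35  0.12  1.9  -0.41  1.35  2.17] [ 0.12  0.13  2.08 -0.3   1.02  1.98]
1 0.03 60 0 [ 0.67  0.66  1.39 -0.7   1.89  2.42] [ 0.37  0.28  1.77 -0.53  1.43  2.22] [ 0.1   0.23  1.96 -0.3   1.03  1.95]
1 0.03 50 0 [ 0.64  0.57  1.43 -0.61  1.78  2.4 ] [ 0.34  0.25  1.78 -0.48  1.39  2.18] [ 0.1   0.23  1.96 -0.3   1.03  1.95]
1 0.03 40 0 [ 0.6   0.48  1.48 -0.51  1.67  2.36] [ 0.3   0.22  1.79 -0.42  1.35  2.13
[... 488 characters left out ...]
  1.88 -0.51  1.43 -0.87] [ 0.12  0.13  2.08 -0.3   1.02 -1.16]
-1 -0.03 50 0 [ 0.69  0.5   1.54 -0.57  1.78 -0.68] [ 0.38  0.15  1.89 -0.46  1.39 -0.92] [ 0.12  0.13  2.08 -0.3   1.02 -1.16]
-1 -0.03 40 0 [ 0.65  0.41  1.59 -0.48  1.66 -0.72] [ 0.35  0.12  1.9  -0.41  1.35 -0.97] [ 0.12  0.13  2.08 -0.3   1.02 -1.16]
-1 0.03 60 0 [ 0.67  0.66  1.39 -0.7   1.89 -0.72] [ 0.37  0.28  1.77 -0.53  1.43 -0.92] [ 0.1   0.23  1.96 -0.3   1.03 -1.19]
-1 0.03 50 0 [ 0.64  0.57  1.43 -0.61  1.78 -0.74] [ 0.34  0.25  1.78 -0.48  1.39 -0.96] [ 0.1   0.23  1.96 -0.3   1.03 -1.19]
-1 0.03 40 0 [ 0.6   0.48  1.48 -0.51  1.67 -0.78] [ 0.3   0.22  1.79 -0.42  1.35 -1.01] [ 0.1   0.23  1.96 -0.3   1.03 -1.19]
```

Run:
```python
from r import *
grip(0.0)
ph=lambda th:np.radians(15+45*max(th,0)/1.75)
move_l([.40,-.25,.36],vel=.25)
p=lidp(1.75,.175,.06,0)
reach([.42,.05,.38],best([.42,.05,.38],CY))
reach(p+[0,0,.18],tilt(ph(1.75),-1)); move_l(p,vel=.2)
F0=np.array(get_wrist_force())
print("t",get_t(),tip(),p)
for th in np.linspace(1.75,0.03,16):
    try: move_l(lidp(th,.175,.0,0),tilt(ph(th),-1),vel=.1)
    except IKError as e: print("IK",th,e); break
    F=np.array(get_wrist_force())-F0; print(round(th,2),F.round(1),(tip()-lidp(th,.175,0,0)).round(4))
    if np.linalg.norm(F)>50: break
hit=move_l(lidp(-.06,.175,0,0),tilt(ph(0),-1),vel=.03,max_force=18); print(hit,tip(),np.array(get_wrist_force())-F0,get_t())
```

```text
t 62.3667 [0.56728276 0.28906642 0.21293616] [0.5666386  0.28875103 0.2111554 ]
1.75 [ 1.  -0.7 -0.5] [0.0001 0.0001 0.0002]
1.64 [0.9 0.  0.5] [ 0.0001 -0.0001  0.0005]
1.52 [ 0.7 -1.1 -0.4] [-0.     -0.0001  0.0002]
1.41 [-0.6 -1.   0. ] [-0.0001 -0.0001  0.0001]
1.29 [-0.6 -0.6 -0.1] [-0.0001 -0.0001  0.    ]
1.18 [-0.3  0.6 -0.3] [-0.0001 -0.0001  0.    ]
1.06 [-0.   0.3  0.6] [-0.0001 -0.      0.    ]
0.95 [ 0.3 -0.3  0.4] [-0.0001  0.      0.    ]
0.83 [-0.3 -1.8  0.8] [-0.0001 -0.      0.    ]
0.72 [ 1.1 -0.3  0.1] [-0.0001 -0.      0.0001]
0.6 [-0.1 -0.   0.2] [-0.0002 -0.      0.0001]
0.49 [ 0.6 -0.4  0.3] [-0.0002 -0.      0.0001]
0.37 [ 0.3 -0.8  0.9] [-0.0002 -0.      0.0001]
0.26 [-0.2 -0.3  0.7] [-0.0002 -0.      0.0001]
0.14 [0.  0.1 0.3] [-0.0002 -0.      0.0001]
0.03 [-0.2 -0.1 -0.4] [-0.0001 -0.      0.0002]
True [ 0.53343132 -0.00332835  0.08593778] [-1.09353542  1.79796217  7.49045446] 68.6667
```

Run:
```python
from r import *
print(move_l(tip()+[0,0,-.02],vel=.02,max_force=30),tip()); 
t=tip(); move_l(t+[0,0,.12],vel=.25); reach([.42,-.1,.3],best([.42,-.1,.3],CY))
for n in ("top","side"):
    f=grab_frame(n); W,m=cloud(f); z=W[...,2]; np.savez(n+"1.npz",**f)
    L=(W[...,:2]-CASE)@CR
    k=m&(abs(L[...,0])<.14)&(abs(L[...,1])<.085)&(z>.03)&(z<.3)
    A=np.c_[L[k],np.ones(k.sum())]; c=np.linalg.lstsq(A,z[k],rcond=None)[0]; print(n,"lid plane slope x,y,z0",c.round(4),k.sum(),np.percentile(z[k],[2,98]).round(3))
    k=m&(z>.07)&(abs(L[...,0])<.2)&(abs(L[...,1])<.15)&(z<.1); print(" lid rect",rect(W[k][:,:2]))
f=dict(np.load("top1.npz")); cv2.imwrite("pics/top4.png",cv2.resize(f["pixels"][120:290,120:290],None,fx=3,fy=3))
print(get_t())
```

```text
True [ 0.53342746 -0.00332774  0.08587552]
top lid plane slope x,y,z0 [ 0.0002 -0.0015  0.0855] 5472 [0.081 0.09 ]
 lid rect (array([0.5406, 0.0719]), 321, 200, -6.8)
side lid plane slope x,y,z0 [-0.0012 -0.0009  0.0867] 3939 [0.083 0.091]
 lid rect (array([0.5422, 0.0735]), 325, 200, -6.9)
72.05
```

View pics/top4.png

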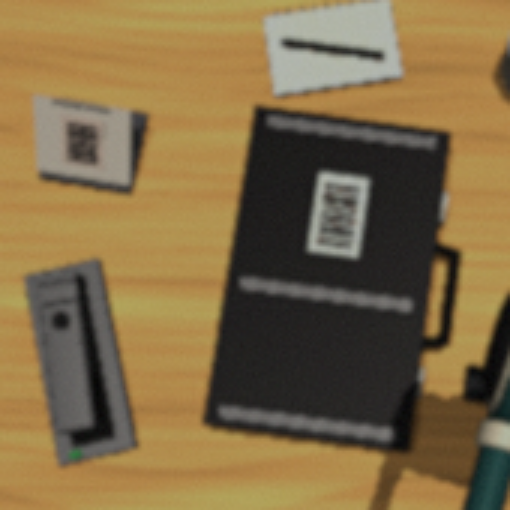

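The lid is shut flat (plane slope about 0.0015 rad). Its label is at crop (340,214), and the scanner and pad are at (75,360). Now I'll measure the labels and scanner, and use the wrist camera to see which end is the nose.

```bash
cat >> h.py <<'E'
def ray(f,uv,n,d): # pixel -> point on plane n.p=d
    K,E=f["intrinsics"],f["extrinsics"]; R=E[:3,:3]; o=-R.T@E[:3,3]
    v=R.T@np.array([(uv[0]-K[0,2])/K[0,0],(uv[1]-K[1,2])/K[1,1],1]); n=np.asarray(n,float)
    return o+v*(d-n@o)/(n@v)
E
python3 - <<'E'
from r import *
def meas(n,f):
    W,m=cloud(f); z=W[...,2]; g=f["pixels"].max(2).astype(int); B=lambda x0,x1,y0,y1:m&(W[...,0]>x0)&(W[...,0]<x1)&(W[...,1]>y0)&(W[...,1]<y1)
    L=(W[...,:2]-CASE)@CR
    k=(m&(abs(L[...,0]-.06)<.045)&(abs(L[...,1])<.05)&(z>.07)&(g>90)).astype(np.uint8)
    N,lab,S,C=cv2.connectedComponentsWithStats(cv2.morphologyEx(k,cv2.MORPH_CLOSE,np.ones((5,5))))
    i=1+np.argmax(S[1:,4]); v,u=np.where(lab==i); (c,s,a)=cv2.minAreaRect(np.c_[u,v].astype(np.float32))
    p=ray(f,c,[0,0,1],.086); print(n,"lid label",p.round(4),"case",((p[:2]-CASE)@CR).round(4),s)
    k=B(.33,.62,.22,.42); 
    pad=k&(z>.007); print(" pad",rect(W[pad][:,:2]),"zpad",np.median(z[pad&(z<.025)]))
    sc=k&(z>.034); print(" scanner",rect(W[sc][:,:2]),np.percentile(z[sc],[50,95]).round(4))
    print(" dot?",)
    k=B(.62,.76,.26,.42)&(z>.022)&(g>110); s=W[k]; c=np.median(s,0)
    for _ in range(3):
        e=s-s.mean(0); nn=np.linalg.svd(e,full_matrices=False)[2][2]; s=s[abs(e@nn)<.005]
    nn*=np.sign(nn[2]); print(" card",s.mean(0).round(4),nn.round(3),len(s), "z",np.percentile(s[:,2],[1,99]).round(3),rect(s[:,:2]))
for n in ("top","side"): meas(n,dict(np.load(n+"1.npz")))
move_l(tip()+[0,0,.08])
p=[.53,.30,.20]; r=down(np.radians(10)).as_rotvec(); print(ik(p,r))
reach([.42,.15,.30],down(0).as_rotvec()); reach(p,r); f=grab_frame("wrist"); np.savez("wr.npz",**f); cv2.imwrite("pics/w4.png",f["pixels"]); meas("wrist",f); print(get_t())
E
```

```text
top lid label [0.6001 0.0637 0.086 ] case [0.0595 0.0002] (18.018775939941406, 27.674407958984375)
 pad (array([0.4619, 0.3164]), 223, 155, -0.5) zpad 0.012326039786299956
 scanner (array([0.4635, 0.3349]), 160, 41, 11.0) [0.0456 0.0496]
 dot?
 card [0.6834 0.3306 0.0529] [-0.693  0.107  0.713] 595 z [0.023 0.08 ] (array([0.6807, 0.3315]), 101, 62, 80.7)
side lid label [0.6009 0.0646 0.086 ] case [0.0601 0.0011] (17.4888973236084, 22.326250076293945)
 pad (array([0.4686, 0.333 ]), 277, 172, 3.9) zpad 0.013555406083417876
 scanner (array([0.4668, 0.3357]), 164, 41, 11.2) [0.0471 0.0509]
 dot?
 card [0.6897 0.3308 0.0581] [-0.691  0.104  0.716] 213 z [0.023 0.082] (array([0.6853, 0.3322]), 100, 62, 81.8)
[ 4.74175765e-01  1.61381757e-01  1.78491042e+00 -8.88178420e-16
  1.19530048e+00  1.87043917e+00]
wrist lid label [0.601  0.0874 0.086 ] case [0.0576 0.0238] (95.0, 46.0)
 pad (array([0.4685, 0.2962]), 199, 152, 14.6) zpad 0.012799265006093938
 scanner (array([0.4759, 0.2918]), 159, 131, 10.6) [0.2729 0.2907]
 dot?
 card [0.677  0.3256 0.0452] [-0.7    0.105  0.706] 5358 z [0.022 0.072] (array([0.6802, 0.3321]), 101, 54, 82.5)
74.6583
```

View pics/w4.png

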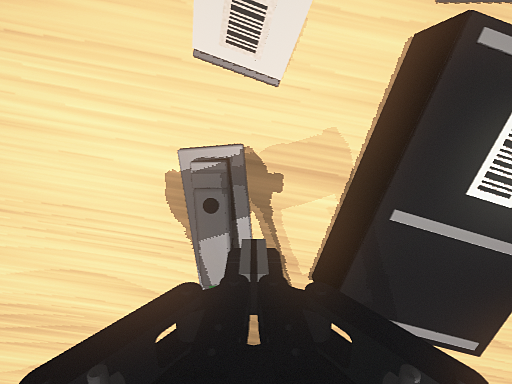

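The wrist view shows the scanner at (212,205) with its +x end at the top, the card at (250,30), and the lid label at the right. I'll decide the nose end from the depth profile of the +x end, since a bevelled nose is undercut.

Run:
```python
from r import *
c=np.array([.465,.335]); a=np.radians(11); R2=np.array([[np.cos(a),-np.sin(a)],[np.sin(a),np.cos(a)]])
def prof(f,tag):
    W,m=cloud(f); L=(W[...,:2]-c)@R2; z=W[...,2]
    k=m&(abs(L[...,1])<.012)&(L[...,0]>.04)&(L[...,0]<.11)&(z<.07)
    v,u=np.where(k); col=int(np.median(u)); 
    print(tag,[(int((L[r,col,0]*1000).round()),int((z[r,col]*1000).round())) for r in np.unique(v[u==col])])
prof(dict(np.load("side1.npz")),"side"); prof(dict(np.load("wr.npz")),"wrist")
# lower view from beyond the +x end, tool at y clear of stand
p=[.56,.27,.12]; r=down(np.radians(35)).as_rotvec()
p=np.array([.53,.33,.10]); r=down(np.radians(11)).as_rotvec()
move_l(p,r,vel=.15); f=grab_frame("wrist"); prof(f,"low"); cv2.imwrite("pics/w5.png",f["pixels"])
```

```text
side [(44, 49), (46, 46), (49, 44), (57, 51), (59, 48), (62, 47), (68, 51), (71, 49), (75, 50), (78, 48), (82, 48), (80, 40), (69, 16), (72, 15), (76, 15), (77, 11), (82, 13), (89, 18), (90, 12), (92, 11), (94, 8), (95, 3), (96, -1), (104, 5), (106, 2), (108, -1)]
wrist [(109, 1), (108, 0), (106, 0), (105, 0), (104, 0), (103, 1), (102, 1), (101, 1), (99, 1), (98, 1), (97, 1), (96, 1), (95, 1), (93, 2), (93, 8), (93, 13), (91, 12), (90, 13), (89, 14), (88, 12), (87, 13), (85, 12), (84, 12), (83, 12), (82, 14), (81, 13), (80, 13), (78, 13), (82, 40), (82, 45), (81, 46), (80, 47), (79, 47), (78, 47), (77, 47), (76, 47), (75, 47), (74, 48), (72, 47), (72, 49), (70, 48), (69, 46), (68, 46), (67, 46), (65, 46), (65, 48), (63, 47), (62, 47), (61, 46), (61, 49), (59, 46), (58, 46), (57, 47), (55, 47), (54, 46), (53, 46), (51, 43), (50, 44), (49, 45), (48, 45), (47, 46), (46, 47), (45, 47), (44, 47), (43, 47), (42, 48), (41, 48)]
low [(110, 0), (109, 0), (108, 2), (107, 1), (106, 0), (105, 2), (105, 1), (104, 2), (103, 1), (102, 1), (101, 2), (100, 1), (99, 2), (98, 1), (97, 2), (96, 0), (96, 1), (95, 0), (94, 2), (93, 1), (93, 7), (93, 11), (92, 10), (92, 12), (91, 12), (90, 14), (89, 13), (88, 13), (88, 13), (87, 14), (86, 13), (85, 13), (84, 13), (83, 12), (82, 13), (81, 12), (80, 13), (79, 11), (79, 14), (78, 14), (77, 13), (76, 13), (75, 14), (82, 39), (82, 42), (82, 44), (82, 46), (81, 46), (80, 46), (80, 46), (79, 47), (78, 46), (77, 47), (77, 47), (76, 47), (75, 46), (74, 47), (73, 46), (73, 47), (72, 47), (72, 49), (71, 49), (70, 48), (68, 46), (68, 47), (67, 47), (66, 47), (65, 47), (64, 47), (64, 47), (63, 48), (62, 46), (61, 46), (60, 47), (59, 47), (59, 47), (58, 48), (57, 47), (56, 47), (55, 47), (54, 47), (53, 46), (51, 43), (51, 44), (50, 45), (49, 45), (48, 47), (47, 46), (46, 47), (46, 47), (46, 48), (44, 46), (44, 48), (42, 47), (41, 47), (41, 47), (41, 50)]
```

View pics/w5.png

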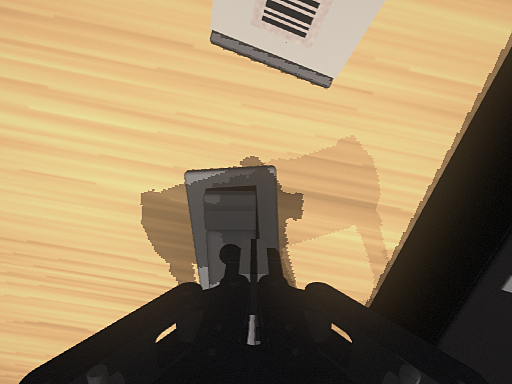

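The +x end is undercut: the profile jumps from the end face at z 39–46 mm to pad points beneath it. So the nose points +x, and one grasp serves both readings. First a grasp and IK check, then both scans.

```bash
cat >> r.py <<'E'
SC=np.array([.4662,.3352,.012]); SY=np.radians(11.1); G=.008
LID=np.array([.6007,.0643,.086]); CARD=np.array([.678,.3315,.047]); KY=np.radians(-8.6)
def pose(Rs,org,flip): # tip position and tool rotvec for a scanner pose
    return org+Rs.apply([0,0,G]),(Rs*Ro.from_matrix(np.diag([flip,-flip,-1.]))).as_rotvec()
def aim(label,yaw,dip,dist,flip):
    Rs=Ro.from_euler("zy",[yaw,dip]); d=Rs.apply([.5**.5,0,-.5**.5])
    return pose(Rs,label-dist*d-Rs.apply([.066,0,.014]),flip)
E
python3 - <<'E'
from r import *
c=SC[:2]; R2=Ro.from_euler("z",SY).as_matrix()[:2,:2]; W,m=cloud(dict(np.load("wr.npz"))); L=(W[...,:2]-c)@R2; z=W[...,2]
for lo,hi,t in ((.008,.017,"pad"),(.035,.05,"scanner")):
    k=m&(z>lo)&(z<hi)&(L[...,0]>.0)&(L[...,0]<.11)&(abs(L[...,1])<.06)
    s=k&(L[...,0]>.055)&(L[...,0]<.078); print(t,"y",np.percentile(L[s][:,1],[1,99]).round(4),"xmax",np.percentile(L[k][:,0],99).round(4))
for flip in (1,-1):
    print(flip)
    for P in (pose(Ro.from_euler("z",SY),SC,flip),aim(LID,CY,np.radians(20),.12,flip),aim(LID,np.radians(10),np.radians(20),.12,flip),aim(CARD,KY,0,.12,flip)):
        q=ik(*P); print(P[0].round(3),None if q is None else np.round(q,2))
E
```

```text
pad y [-0.0387  0.0404] xmax 0.0928
scanner y [-0.0197  0.0193] xmax 0.0806
1
[0.466 0.335 0.02 ] [0.58 0.29 2.   0.   0.85 1.96]
[0.487 0.082 0.211] [0.09 0.17 1.79 0.03 1.53 1.77]
[0.488 0.038 0.211] [0.02 0.17 1.8  0.01 1.53 1.42]
[0.529 0.354 0.126] [ 0.55  0.27  1.79 -0.    1.07  2.27]
-1
[0.466 0.335 0.02 ] [ 0.58  0.29  2.   -0.    0.85 -1.18]
[0.487 0.082 0.211] [ 0.09  0.17  1.79  0.03  1.53 -1.37]
[0.488 0.038 0.211] [ 0.02  0.17  1.8   0.01  1.53 -1.73]
[0.529 0.354 0.126] [ 0.55  0.27  1.79 -0.    1.07 -0.87]
```

Run:
```python
from r import *
fl=-1
move_l(tip()+[0,0,.1],vel=.2); grip(1.0)
P,r=pose(Ro.from_euler("z",SY),SC,fl)
reach(P+[0,0,.13],r); move_l(P,vel=.1); grip(0.0,60); print("width",get_width()*85,get_grasp_force())
move_l(P+[0,0,.25],vel=.15); print("held",get_width()*85,get_grasp_force())
L,r=aim(LID,CY,np.radians(20),.12,fl)
reach(L+[0,0,.06],r); move_l(L,vel=.06); sleep(.4)
t=get_t(); print("err",(tip()-L).round(4)); f=grab_frame("side"); np.savez("sideL.npz",**f); sleep(1.6); print(t,get_t(),get_width()*85,get_grasp_force())
cv2.imwrite("pics/sL.png",cv2.resize(f["pixels"][60:260,200:400],None,fx=3,fy=3,interpolation=2))
```

```text
width 38.450706305809454 62.849557399749756
held 38.43296678913303 62.30447173118591
err [0.0001 0.     0.0001]
85.9083 87.5583 38.99306644531157 62.280253171920776
```

View pics/sL.png

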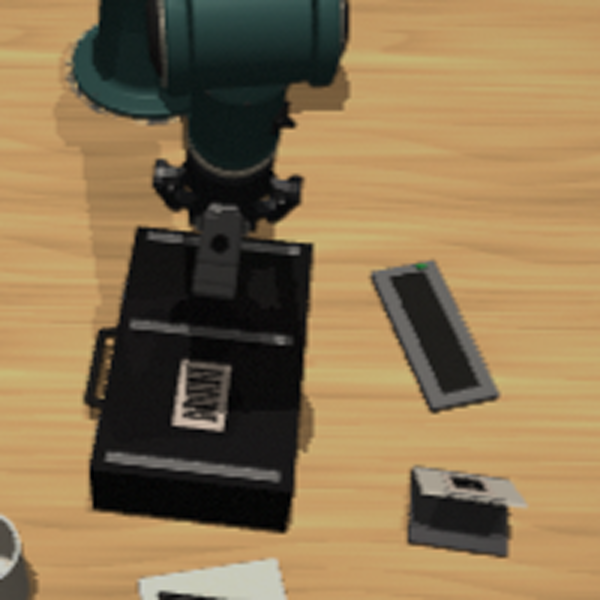

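The side view shows the held scanner, nose dipped, over the shut lid at (218,255), aimed at the label at (203,395). I'll check the in-hand pose from depth before moving on.

Run:
```python
from r import *
W,m=cloud(dict(np.load("sideL.npz")))
L,r=aim(LID,CY,np.radians(20),.12,-1); Rs=Ro.from_euler("zy",[CY,np.radians(20)]); org=L-Rs.apply([0,0,G])
S=Rs.inv().apply((W-org).reshape(-1,3)).reshape(W.shape)
k=m&(abs(S[...,1])<.03)&(S[...,0]>.02)&(S[...,0]<.1)&(S[...,2]>.02)&(S[...,2]<.06); P=S[k]; print(k.sum())
for _ in range(3):
    c=np.linalg.lstsq(np.c_[P[:,:2],np.ones(len(P))],P[:,2],rcond=None)[0]; e=P[:,2]-np.c_[P[:,:2],np.ones(len(P))]@c; P=P[abs(e)<.005]
print("top plane slope x,y,z0",c.round(4),"x max",np.percentile(P[:,0],[50,98]).round(4),"y",np.percentile(P[:,1],[2,98]).round(4))
```

```text
295
top plane slope x,y,z0 [-0.0183  0.0106  0.036 ] x max [0.0514 0.0793] y [-0.0186  0.0193]
```

The in-hand pose matches the plan to about 1° and 2 mm, so the lid reading is good. Now the card, then back to the pad.

Run:
```python
from r import *
fl=-1
move_l(tip()+[0,0,.06],vel=.1)
C,r=aim(CARD,KY,0,.12,fl)
reach(C+[0,0,.10],r); move_l(C,vel=.08); sleep(.4)
print("err",(tip()-C).round(4),get_t()); f=grab_frame("top"); sleep(1.6); print(get_t(),get_width()*85,get_grasp_force())
W,m=cloud(f); Rs=Ro.from_euler("z",KY); S=Rs.inv().apply((W-(C-[0,0,G])).reshape(-1,3)).reshape(W.shape)
k=m&(abs(S[...,1])<.03)&(S[...,0]>.02)&(S[...,0]<.1)&(S[...,2]>.02)&(S[...,2]<.06); P=S[k]
print(len(P),np.polyfit(P[:,0],P[:,2],1).round(4) if len(P)>20 else 0,np.percentile(P,[2,50,98],axis=0).round(4).tolist())
P,r=pose(Ro.from_euler("z",SY),SC,fl)
move_l(C+[0,0,.08],vel=.1); reach(P+[0,0,.12],r); move_l(P+[0,0,.03],vel=.1)
print("down",move_l(P+[0,0,-.002],vel=.03,max_force=4),tip()-P)
grip(.62); grip(1.0); move_l(P+[0,0,.2],vel=.12)
reach([.42,-.2,.3],best([.42,-.2,.3],0)); sleep(.3)
for n in ("top","side"):
    f=grab_frame(n); W,m=cloud(f); z=W[...,2]
    k=m&(z>.034)&(z<.08)&(W[...,0]>.33)&(W[...,0]<.6)&(W[...,1]>.24)&(W[...,1]<.42); print(n,rect(W[k][:,:2]),np.percentile(z[k],[5,50,95]).round(3))
    L=(W[...,:2]-CASE)@CR; k=m&(abs(L[...,0])<.14)&(abs(L[...,1])<.085)&(z<.15); print(" lid z",np.polyfit(L[k][:,1],z[k],1).round(4))
    cv2.imwrite(f"pics/end_{n}.png",f["pixels"])
print(get_t())
```

```text
err [ 0.     -0.      0.0001] 91.1833
92.8333 38.960696350839484 62.26715683937073
272 [0.0061 0.0327] [[0.0219, -0.0218, 0.0235], [0.0521, -0.0067, 0.0332], [0.076, 0.0163, 0.0383]]
down True [-0.00025118 -0.00017564  0.00058975]
top (array([0.4633, 0.3336]), 160, 42, 11.1) [0.041 0.046 0.05 ]
 lid z [-0.0007  0.0855]
side (array([0.4686, 0.3342]), 158, 41, 11.6) [0.039 0.047 0.051]
 lid z [-0.0006  0.0868]
101.0833
```

View pics/end_top.png

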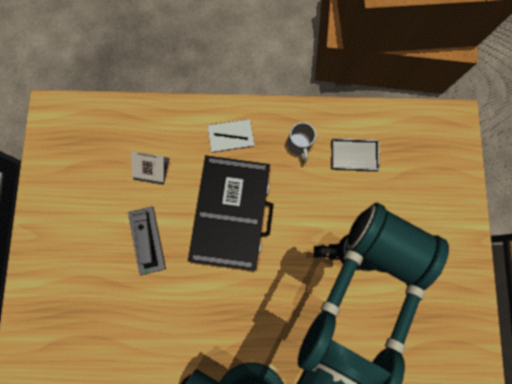

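The end view shows the lid shut, the scanner flat on its pad at (147,240), the mug, tray and notebook unmoved, and the arm clear. Handing in.

```bash
python3 -c "
from plant import *
print(sign_off())"
```

```text
the job is handed in; nothing more can be done
None
```

I packed all four tools and shut the lid fully, held the scanner steady on the lid label and then the card for over 1.5 s each, laid it back on its pad, and handed the job in at about 101 s; sign-off returned no verdict.

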